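Pack the finishing caddy and leave the look-alikes

ROBOT

A 6-joint arm with a two-finger parallel gripper is mounted at the origin on a cart in front of the work surface, level with it; the furniture and walls round the work are solid. World frame = base frame: x ahead of the robot, y to its left, z up, the work surface at z = 0. Lengths are in m, angles in rad, forces in N, time in s.
With the tool pointing down it reaches from about 0.25 to 0.775 m from the base axis. Payload 4 kg.
Tool frame: the origin (TCP) lies on the centre line of the jaws, within the pads' length; the fingertips stand 25 mm ahead of it and the grasp point (between the pads) lies 6 mm ahead of it; z points along the fingers, y is the line along which they close (so a half turn about z gives the same grasp; the last joint's range is limited). The gripper opens to 94 mm and grips with 3 to 60 N. Pads are 16 mm wide; open, the fingers measure 119 mm over their backs; the gripper's body (75 mm by 177 mm) begins 78 mm behind the grasp point.
Start: joints at [-1.281, 0.087, 1.371, -0, 1.684, -0.103], TCP at [0.211, -0.508, 0.231] pointing down, gripper open.
Joint ranges: [-3.1, 3.1], [-0.76, 2.03], [0.27, 2.55], [-1.08, 4.22], [0.17, 2.65], [-2.57, 2.57]. Speed limits (rad/s): [2.79, 2.79, 3.14, 3.14, 3.14, 3.14].

INTERFACE

Orientations are given as [roll, pitch, yaw] about the fixed x, y, z axes, in that order (R = Rz(yaw) Ry(pitch) Rx(roll)).
In Python, from bench import sensors, optics, ticket gives the robot as it stands.
- The arm moves only by the tool send_rows, never from a script. Its argument "rows" is a list of rows, each a list of 6 numbers: the shift along the world's x, y, z in mm, then the turn, a rotation vector about the world's x, y, z in rad. In form: [[x, y, z, wx, wy, wz], ...]. A call has 1 to 8 rows; each row shifts and turns the commanded pose from where the row before left it; what a row does not reach is not made up. A row lasts 1/12 s, in which the tool goes at most 41.7 mm and 7.16 degrees, less where a joint would pass 70% of its speed; a pose out of reach is approached as far as the arm can. A call is refused whole if a number of a shift passes 41.7 or a number of a turn 0.125, either way. A call with a gripper value outside its range is refused whole. "grip" is the finger opening in mm, from 0 to 94, set as the call begins (left out, the last holds). The fingers move at their own pace and stop on an object; the grip force is fixed at half the most. Time passes only in rows, so rows that do not move let the fingers close. It gives the time, the measured TCP pose, the force, the opening and the grip force at its end, in the units of the state.
- sensors.get_obs(): the state, without advancing time (a new reading comes with each control period).
- optics.snapshot(name): name is "scene" or "top"; returns the picture (420x560x3 uint8, red, green, blue); there is no depth.
- optics.camera_model(name): a dict with "vertical_fov" (degrees; the focal length in pixels is half the picture's height over the tangent of half this angle, whatever the lens; pixels are square), "cx", "cy" (the principal point, pixels), "k1" (the pictures are not rectified: a ray, as slopes to the right and down, at radius r is drawn at 1 + k1 r^2 times it, then the intrinsics apply), "R" (3x3) and "t" (3): a world point X has camera coordinates R X + t. Camera axes: x right, y down, z forward; pixel columns grow to the right and rows downward; lengths in m; the calibration is good to about 2 mm. A picture is of the moment at which its call begins. camera_model takes no time and is no camera call.
- ticket.close_job(): hands the job in; it is judged then, once.
The state is a dict: "time": time; "joint_positions": joint angles; "qvel": joint speeds; "joint_torque": joint torques, N m; "tool_pos": TCP position; "ee_rot": TCP orientation; "wrist_force": force on the tool from outside, world axes, zero at the start; "wrist_torque": the same for the moment, N m; "width": finger opening in m; "finger_force": force on a finger pad.
Only numpy, scipy, OpenCV 4.12 (cv2) and the standard library are available. Lean on these libraries where they do the work, as an engineer would, in place of code of your own. Each camera call takes 0.05 s, during which the arm holds its last target. There are 200 camera calls.

TASK

Pack the grey finishing caddy for the next bench: stand the squat jar, the dropper bottle and the scrub brush upright in the compartments that fit them (the jar in the big square one, the dropper bottle in the smaller square one, the brush in the long one). Leave the tall jar, the round bottle with the plain cap and the stand of burs standing where they are.

Things in the scene. Friction and masses are not known exactly. Their poses are not given: they have to be found in the camera images.
- caddy: Low grey open caddy, fixed, 128 (x) x 130 (y) mm; walls 4 mm thick, 26 mm high; floor 4 mm. Origin: centre of underside, z up; blank label on its -x side. Compartments (inner x, y size at centre x, y, mm): long, brush: 42 x 98 at (-39, -12); big square, jar: 74 x 74 at (23, -24); smaller square, dropper bottle: 44 x 44 at (38, 39). Two smaller ones stay empty.
- squat_jar: Belongs in the caddy, big square compartment. Low white jar with a black lid fixed on, round, 58 mm across the body and 61 mm across the lid, 62 mm high (lid from 44 mm up), 0.11 kg. Origin: centre of its underside, z up.
- dropper_bottle: Belongs in the caddy, smaller square compartment. Slim brown bottle with a black rubber dropper bulb, round, 33 mm across, 102 mm high; the body is straight up to 70 mm, then narrows to the bulb, 13 mm across; 0.07 kg. Origin: centre of its underside, z up.
- scrub_brush: Belongs in the caddy, long compartment, its length along the compartment, either way round. Purple hand scrub brush, standing on its bristles, with a bow handle on top: 30 (x) x 86 (y) x 55 mm high, 0.07 kg; it can be gripped across its 30 mm width, as one solid block. Origin: centre of its underside, y along its length, z up.
- tall_jar: Look-alike, stays where it is: white jar with a red lid, 65 mm across, 84 mm high. Origin: centre of its underside, z up.
- round_bottle: Look-alike, stays where it is: brown round bottle with a broad plain blue cap, 47 mm across, 88 mm high. Origin: centre of its underside, z up.
- bur_stand: Look-alike of the brush in outline, stays where it is: aluminium block full of upright burs, 34 (x) x 84 (y) mm, block 26 mm high, burs to 57 mm. Origin: centre of its underside, y along its length, z up.
- model_trimmer: Fixed white and blue plaster trimmer in the middle of the worktop, between the robot's start (right) and the work (left): keep clear. About 456 (x) x 300 (y) x 310 mm high; it fills x 0.26 to 0.72 m, y -0.24 to 0.045 m in the robot's frame. To cross it keep the fingertips above 0.36 m. Origin: underside, z up.
- drain_hose: Fixed grey hose lying on the worktop from the trimmer's left side toward the sink, about 25 mm thick and 25 mm high (up to 61 mm close to the trimmer), crossing at x about 0.52 to 0.62 m; some things stand behind it. Origin: middle of its length at worktop level.

How it is judged:
At the end, for the whole second after the job is handed in: Squat jar, dropper bottle and brush each upright (0.12 rad) and at rest on the floor of their own compartment, within 10 to 11 mm of its centre along each side (origin under 10 mm above the caddy's underside); the three look-alikes upright, at rest, within 20 mm of their start (x of squat_jar in the frame of caddy between 0.012 and 0.034 m and y of squat_jar in the frame of caddy between -0.035 and -0.013 m and z of each of squat_jar, dropper_bottle, scrub_brush in the frame of caddy below 0.01 m and angle between each of squat_jar, dropper_bottle, scrub_brush, tall_jar, round_bottle, bur_stand's own z axis and vertical below 0.12 rad and linear speed of each of squat_jar, dropper_bottle, scrub_brush, tall_jar, round_bottle, bur_stand below 0.02 m/s and x of dropper_bottle in the frame of caddy between 0.028 and 0.048 m and y of dropper_bottle in the frame of caddy between 0.029 and 0.049 m and x of scrub_brush in the frame of caddy between -0.05 and -0.028 m and y of scrub_brush in the frame of caddy between -0.023 and -0.001 m and distance of each of tall_jar, round_bottle, bur_stand from where it was at the start of the episode below 0.02 m); the robot touches nothing.
It also fails if it takes over 96 s, if anything falls off the work surface, if the arm or the gripper's body presses on something with over 40 N, if the wrist force passes 120 N, or if a joint passes its speed limit or range.

## Working session

There is one attempt and no reset: what is moved stays moved. The work goes in short steps, Python scripts to look and compute and a tool call to move; the robot and the scene stay as the last step left them, time stands still between calls to the robot, and variables do not carry over. Pictures are saved under pics/ and viewed, at most 14 in all, crops included, and the job is handed in when it is done.

Besides the shell and the picture viewer there is one more tool, called as name(argument=value, ...), one argument or row to a line, values as JSON. send_rows: Moves the arm, as the interface text tells. Its arguments: {"type":"object","properties":{"rows":{"type":"array"},"grip":{"type":"number"}},"required":["rows"]}

```bash
ls; mkdir -p pics
python3 - <<'E'
from bench import sensors, optics
import cv2
print(sensors.get_obs())
for n in ("scene","top"):
    m=optics.camera_model(n); print(n,m)
    cv2.imwrite(f"pics/{n}0.png",optics.snapshot(n)[:,:,::-1])
E
```

```text
pics
{'time': 0.0, 'joint_positions': array([-1.28108814e+00,  8.79436944e-02,  1.37223773e+00, -4.59101589e-05,
        1.68360321e+00, -1.03090726e-01]), 'qvel': array([-9.15802781e-05, -1.16766025e-04, -7.97430467e-04,  6.23572751e-04,
       -1.62539260e-03,  7.53659279e-04]), 'joint_torque': array([-1.38674986e-03, -3.40185070e+01, -3.02429223e+01,  7.17113237e-02,
        3.29394685e-02, -1.72492555e-04]), 'tool_pos': array([ 0.21037106, -0.50764125,  0.22931869]), 'ee_rot': array([-3.13940762e+00, -1.80184802e-04,  3.92793594e-01]), 'wrist_force': array([-0.10658431,  0.44254104,  0.81598435]), 'wrist_torque': array([-0.03311625, -0.01909495, -0.04444375]), 'finger_force': 0.0, 'width': 0.0937318620638969}
scene {'vertical_fov': 44.73924035621641, 'cx': 274.0551080058364, 'cy': 196.7459538004923, 'k1': -0.09085394194342852, 'R': array([[-0.75166702, -0.6595135 , -0.00621599],
       [-0.34941642,  0.40619824, -0.84434066],
       [ 0.55937899, -0.63249106, -0.53577066]]), 't': array([0.5463878 , 0.14777975, 0.98894271])}
top {'vertical_fov': 53.322088409244856, 'cx': 279.7057091276219, 'cy': 209.44073875386525, 'k1': -0.08503104653216038, 'R': array([[ 0.03005398, -0.99926258,  0.02389679],
       [-0.97983021, -0.03417797, -0.19688732],
       [ 0.19755888, -0.01749755, -0.98013485]]), 't': array([0.15627219, 0.55988274, 0.89690217])}
```

View pics/scene0.png

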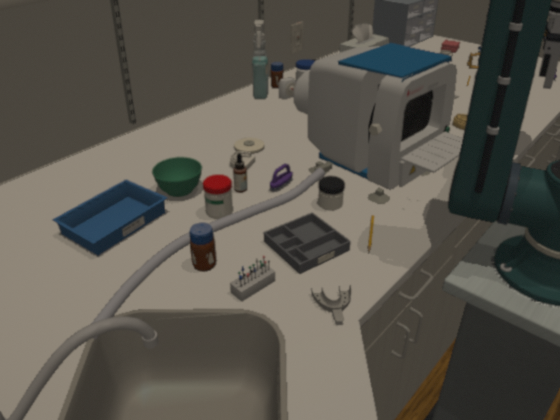

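View pics/top0.png

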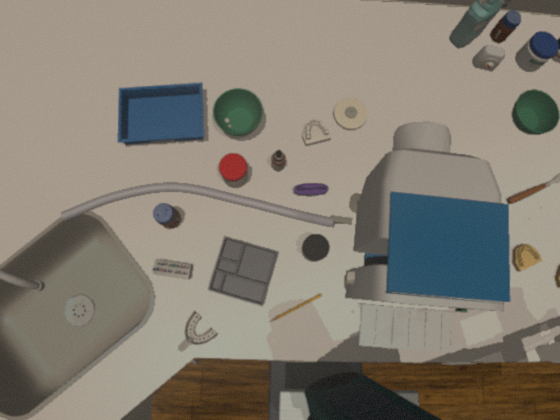

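The scene view shows the squat jar at about (331,192), the caddy at (307,241), the dropper at (240,175) and the brush at (281,177). In the top view the same things are at (316,247), (244,270), (279,158) and (311,189). I'll look closer.

Run:
```python
import cv2
a=cv2.imread("pics/top0.png")[140:320,200:350]; cv2.imwrite("pics/topc.png",cv2.resize(a,None,fx=3.3,fy=3.3,interpolation=cv2.INTER_CUBIC))
a=cv2.imread("pics/scene0.png")[145:275,205:360]; cv2.imwrite("pics/scenec.png",cv2.resize(a,None,fx=4.5,fy=4.5,interpolation=cv2.INTER_CUBIC))
```

```text
(no output)
```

View pics/topc.png

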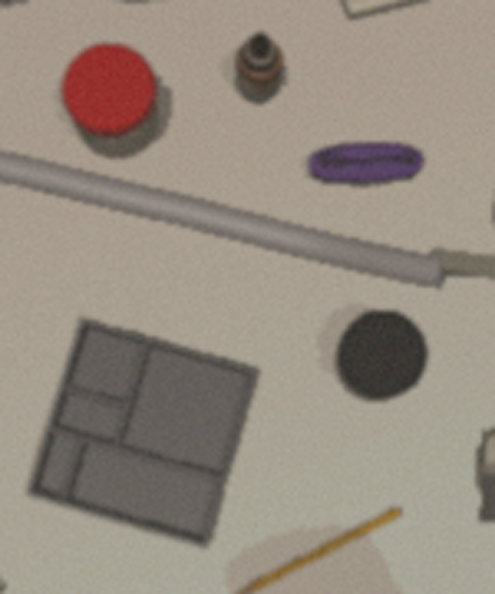

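View pics/scenec.png

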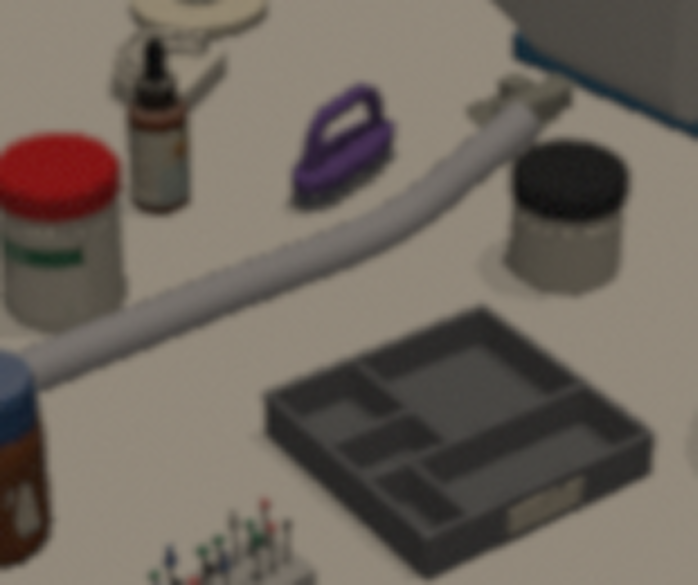

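```bash
cat > geo.py <<'E'
import numpy as np, cv2
from bench import optics
def ray(n,uv):
    m=optics.camera_model(n); f=210/np.tan(np.radians(m["vertical_fov"]/2))
    K=np.array([[f,0,m["cx"]],[0,f,m["cy"]],[0,0,1]])
    p=cv2.undistortPoints(np.float64(uv).reshape(-1,1,2),K,np.array([m["k1"],0,0,0.])).reshape(-1,2)
    d=np.c_[p,np.ones(len(p))]@m["R"]
    return -m["R"].T@m["t"], d/np.linalg.norm(d,axis=1)[:,None]
def plane(n,uv,z):
    c,d=ray(n,uv); return c+d*((z-c[2])/d[:,2])[:,None]
def tri(uvt,uvs):
    c1,D1=ray("top",uvt); c2,D2=ray("scene",uvs); out=[]
    for a,b in zip(D1,D2):
        s=np.linalg.lstsq(np.c_[a,-b],c2-c1,rcond=None)[0]
        p,q=c1+s[0]*a,c2+s[1]*b; out.append([*(p+q)/2,np.linalg.norm(p-q)])
    return np.array(out)
def big(mask,roi):
    x0,y0,x1,y1=roi; m=np.zeros(mask.shape,np.uint8); m[y0:y1,x0:x1]=mask[y0:y1,x0:x1]*255
    return max(cv2.findContours(m,cv2.RETR_EXTERNAL,cv2.CHAIN_APPROX_NONE)[0],key=cv2.contourArea)
E
python3 - <<'E'
from geo import *
np.set_printoptions(precision=4,suppress=True)
T=cv2.imread("pics/top0.png"); S=cv2.imread("pics/scene0.png")
for n in("top","scene"): print(n,ray(n,[[280,210]])[0])
tc=(np.array([[83,320],[259,371],[208,546],[31,493]])+.5)/3.3-.5+[200,140]
sc=(np.array([[266,397],[482,307],[652,437],[428,537]])+.5)/4.5-.5+[205,145]
print("rim tri ++,+-,--,-+\n",tri(tc,sc))
g=cv2.cvtColor(T,cv2.COLOR_BGR2GRAY)
c=big((g<120),(205,230,285,308)); r=cv2.minAreaRect(c); b=cv2.boxPoints(r); P=plane("top",b,.026)
print("mask rect",r,"\n",P,P.mean(0), np.linalg.norm(np.diff(P,axis=0),axis=1))
hs=lambda I:cv2.cvtColor(I,cv2.COLOR_BGR2HSV)
# lid top view
c=big((g<75),(295,225,335,270)); e=cv2.fitEllipse(c);print("lid top",e,plane("top",[e[0]],.062))
gs=cv2.cvtColor(S,cv2.COLOR_BGR2GRAY)
c=big((gs<70),(310,170,355,205)); print("lid scene",cv2.boundingRect(c))
x,y,w,h=cv2.boundingRect(c); pc=c.reshape(-1,2)
# topmost row of lid and widest
print("tri lid",tri([e[0]],[[x+(w-1)/2,y+(w-1)*.29]]))
for n,I,roi in(("top",T,(285,170,345,210)),("scene",S,(260,155,300,195))):
    h=hs(I); c=big((h[...,0]>118)&(h[...,0]<155)&(h[...,1]>70),roi); r=cv2.minAreaRect(c);print(n,"brush",r,cv2.boundingRect(c))
    if n=="top":
        for z in(.02,.04,.055): P=plane("top",cv2.boxPoints(r),z); print(z,P[:,:2].mean(0),np.diff(P[:,:2],axis=0))
bt=(np.array([[262,37]])+.5)/3.3-.5+[200,140]; bs=(np.array([[154,42]])+.5)/4.5-.5+[205,145]
print("bulb",tri(bt,bs),plane("top",bt,.10))
# dropper base, scene: bottom of glass centre
bb=(np.array([[159,203]])+.5)/4.5-.5+[205,145]
print("dropper base near edge",plane("scene",bb,0))
E
```

```text
top [0.3667 0.191  0.9856]
scene [-0.0909  0.9258  0.658 ]
rim tri ++,+-,--,-+
 [[0.4922 0.2989 0.0261 0.0012]
 [0.4612 0.1751 0.0263 0.0024]
 [0.3405 0.206  0.0247 0.0018]
 [0.3721 0.3283 0.0264 0.0018]]
mask rect ((243.2149658203125, 270.26910400390625), (57.78765869140625, 56.82829666137695), 16.389541625976562) 
 [[0.3705 0.3313 0.026 ]
 [0.4958 0.3018 0.026 ]
 [0.4624 0.1726 0.026 ]
 [0.3385 0.2049 0.026 ]] [0.4168 0.2527 0.026 ] [0.1287 0.1334 0.128 ]
lid top ((315.1860656738281, 247.19097900390625), (24.612125396728516, 25.7590389251709), 42.76361846923828) [[0.4702 0.0932 0.062 ]]
lid scene (319, 176, 25, 20)
tri lid [[0.4708 0.0936 0.0623 0.0016]]
top brush ((310.5, 190.0), (6.0, 31.0), 90.0) (295, 187, 32, 7)
0.02 [0.6111 0.1017] [[ 0.0027 -0.0742]
 [-0.0148 -0.0001]
 [-0.0027  0.074 ]]
0.04 [0.6061 0.1036] [[ 0.0027 -0.0727]
 [-0.0145 -0.0001]
 [-0.0026  0.0724]]
0.055 [0.6023 0.105 ] [[ 0.0026 -0.0715]
 [-0.0142 -0.0001]
 [-0.0026  0.0713]]
scene brush ((279.30767822265625, 176.4615020751953), (14.976905822753906, 24.406808853149414), 56.3099365234375) (271, 165, 21, 23)
bulb [[0.6779 0.1807 0.1007 0.    ]] [[0.6781 0.1806 0.1   ]]
dropper base near edge [[0.6812 0.1795 0.    ]]
```

send_rows(
  rows=[
    [5, 0, 40, 0, 0, 0.118],
    [5, 0, 40, 0, 0, 0.118],
    [5, 0, 40, 0, 0, 0.118],
    [5, 0, 40, 0, 0, 0.118],
    [5, 0, 40, 0, 0, 0.118],
    [15, 36, 0, 0, 0, 0.118],
    [15, 36, 0, 0, 0, 0.118],
    [15, 36, 0, 0, 0, 0.118],
  ],
  grip=94,
)

```text
time: 0.77
tool_pos: [0.2811, -0.4, 0.4305]
ee_rot: [3.141, 0.0, 1.341]
wrist_force: [-0.2, -0.2, 0.0]
width: 0.0941
finger_force: 0.0
```

Run:
```python
from geo import *
np.set_printoptions(precision=4,suppress=True)
for n,roi in(("top",(285,172,345,205)),("scene",(258,155,302,200))):
    I=cv2.imread(f"pics/{n}0.png"); h=cv2.cvtColor(I,cv2.COLOR_BGR2HSV).astype(int)
    x0,y0,x1,y1=roi
    b,g,r=[I[...,i].astype(int) for i in range(3)]
    c=big((b-g)>12,roi); R=cv2.minAreaRect(c); print(n,R,cv2.boundingRect(c))
    if n=="top":
        for z in(.02,.03): P=plane(n,cv2.boxPoints(R),z)[:,:2]; print(z,P.mean(0),"\n",np.diff(P,axis=0))
# body ends (base bottom) in scene crop: left near end (303,195), right end (393,135); top crop ends (308,163),(424,159)
t=(np.array([[309,163],[423,159]])+.5)/3.3-.5+[200,140]; s=(np.array([[296,182],[394,135]])+.5)/4.5-.5+[205,145]
print(tri(t,s))
a=cv2.imread("pics/scene0.png")[155:200,258:305]; b=cv2.imread("pics/top0.png")[170:210,285:340]
a=cv2.resize(a,(560,536),interpolation=cv2.INTER_CUBIC)[:400]; 
cv2.imwrite("pics/brush.png",np.hstack([cv2.resize(cv2.imread("pics/scene0.png")[155:200,258:305],(376,360),interpolation=2),cv2.resize(cv2.imread("pics/top0.png")[170:210,285:335],(400,360 -40),interpolation=2)if 0 else cv2.copyMakeBorder(cv2.resize(cv2.imread("pics/top0.png")[170:210,285:335],(400,320),interpolation=2),0,40,0,0,0)]))
```

```text
top ((310.5, 189.0), (10.0, 33.0), 90.0) (294, 184, 34, 11)
0.02 [0.6136 0.1018] 
 [[ 0.0029 -0.0791]
 [-0.0246 -0.0002]
 [-0.0029  0.0787]]
0.03 [0.6111 0.1027] 
 [[ 0.0029 -0.0783]
 [-0.0244 -0.0002]
 [-0.0028  0.0779]]
scene ((279.38458251953125, 176.07688903808594), (15.531606674194336, 24.961509704589844), 56.3099365234375) (270, 164, 22, 24)
[[0.6115 0.1435 0.0241 0.0015]
 [0.6176 0.0583 0.0142 0.0045]]
```

View pics/brush.png

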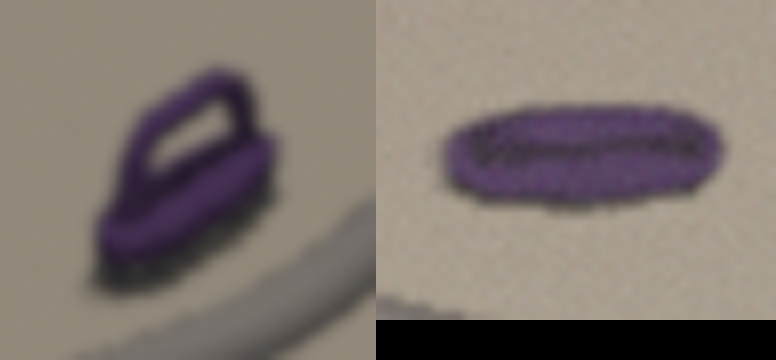

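The brush is at about (0.613,0.102), yawed about 3°, with its body at roughly z=20 mm. The next move crosses to the jar.

send_rows(
  rows=[
    [13.5, 35.2, 0, 0, 0, 0.115],
    [13.5, 35.2, 0, 0, 0, 0.115],
    [13.5, 35.2, 0, 0, 0, 0],
    [13.5, 35.2, 0, 0, 0, 0],
    [13.5, 35.2, 0, 0, 0, 0],
    [13.5, 35.2, 0, 0, 0, 0],
    [13.5, 35.2, 0, 0, 0, 0],
    [13.5, 35.2, 0, 0, 0, 0],
  ],
)

```text
time: 1.43
tool_pos: [0.3886, -0.1167, 0.4302]
ee_rot: [-3.141, -0.0, 1.566]
wrist_force: [-0.2, -0.7, -0.3]
width: 0.094
finger_force: 0.0
```

send_rows(
  rows=[
    [13.5, 35.2, 0, 0, 0, 0],
    [13.5, 35.2, 0, 0, 0, 0],
    [13.5, 35.2, 0, 0, 0, 0],
    [13.5, 35.2, 0, 0, 0, 0],
    [13.5, 35.2, 0, 0, 0, 0],
    [13.7, 35.8, 0, 0, 0, 0],
  ],
)

```text
time: 1.93
tool_pos: [0.4698, 0.0952, 0.4302]
ee_rot: [-3.141, 0.0, 1.567]
wrist_force: [0.4, -0.7, 1.3]
width: 0.0937
finger_force: 0.0
```

send_rows(
  rows=[
    [0, 0, -40, 0, 0, 0],
    [0, 0, -40, 0, 0, 0],
    [0, 0, -40, 0, 0, 0],
    [0, 0, -40, 0, 0, 0],
    [0, 0, -40, 0, 0, 0],
    [0, 0, -40, 0, 0, 0],
    [0, 0, -30, 0, 0, 0],
    [0, 0, 0, 0, 0, 0],
  ],
)

```text
time: 2.6
tool_pos: [0.4644, 0.0929, 0.1521]
ee_rot: [-3.125, 0.001, 1.567]
wrist_force: [-0.3, -0.4, -1.6]
width: 0.0942
finger_force: 0.0
```

Run:
```python
from geo import *
o=[optics.snapshot(n)[:,:,::-1] for n in("scene","top")]
cv2.imwrite("pics/j1.png",np.hstack([cv2.resize(o[0][40:280,220:420],(400,480)),cv2.resize(o[1][120:360,220:420],(400,480))]))
```

```text
(no output)
```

View pics/j1.png

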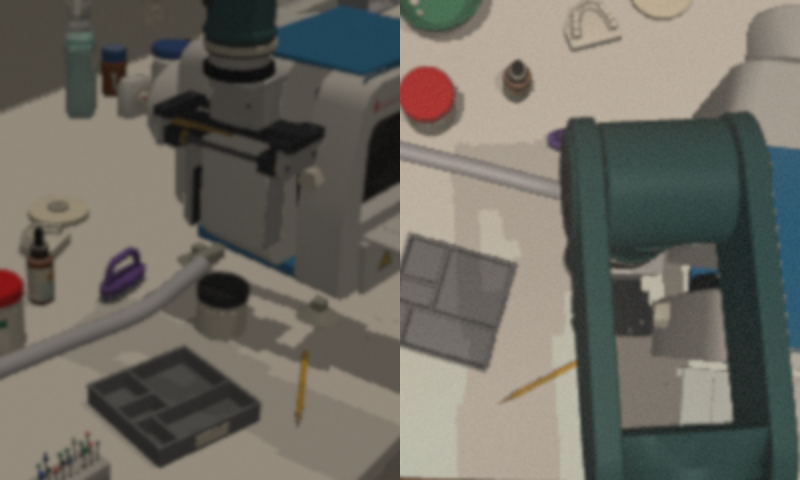

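The view is occluded by the forearm. The gripper hangs above the jar and looks clear. I'll check the joint torques for contact.

send_rows(
  rows=[
    [0, 0, 0, 0, 0, 0],
    [0, 0, 0, 0, 0, 0],
  ],
)

```text
time: 2.87
tool_pos: [0.4717, 0.0934, 0.1638]
ee_rot: [3.136, -0.001, 1.567]
wrist_force: [0.6, -0.7, 0.3]
width: 0.0938
finger_force: 0.0
```

Run:
```python
from bench import sensors
o=sensors.get_obs()
for k in("joint_positions","joint_torque","tool_pos","ee_rot","wrist_force"):print(k,o[k].round(4))
```

```text
joint_positions [ 0.0776 -0.0489  1.6416  0.      1.5429  0.0816]
joint_torque [ 9.00000e-04 -2.69034e+01 -2.89826e+01  7.44000e-02  1.49000e-02
 -1.00000e-04]
tool_pos [0.4717 0.0934 0.1638]
ee_rot [ 3.1356e+00 -5.0000e-04  1.5668e+00]
wrist_force [ 0.5893 -0.6586  0.2877]
```

send_rows(
  rows=[
    [-1, 0, -25, 0, 0, 0],
    [0, 0, -25, 0, 0, 0],
    [0, 0, -20, 0, 0, 0],
    [0, 0, -15, 0, 0, 0],
    [0, 0, -10, 0, 0, 0],
    [0, 0, -8, 0, 0, 0],
    [0, 0, 0, 0, 0, 0],
    [0, 0, 0, 0, 0, 0],
  ],
)

```text
time: 3.53
tool_pos: [0.4696, 0.0933, 0.0586]
ee_rot: [3.14, -0.0, 1.567]
wrist_force: [-0.1, 0.0, 0.6]
width: 0.0938
finger_force: 0.0
```

send_rows(
  rows=[
    [0, 0, 0, 0, 0, 0],
    [0, 0, 0, 0, 0, 0],
    [0, 0, 0, 0, 0, 0],
    [0, 0, 0, 0, 0, 0],
    [0, 0, 0, 0, 0, 0],
    [0, 0, 0, 0, 0, 0],
  ],
  grip=50,
)

```text
time: 4.03
tool_pos: [0.4692, 0.0933, 0.0579]
ee_rot: [3.14, -0.0, 1.567]
wrist_force: [1.1, -0.1, 1.5]
width: 0.0589
finger_force: 30.0
```

send_rows(
  rows=[
    [0, 0, 15, 0, 0, 0],
    [0, 0, 25, 0, 0, 0],
    [0, 0, 25, 0, 0, 0],
    [-6, 20, 5, 0, 0, 0],
    [-6, 25, 0, 0, 0, 0],
    [-6, 25, 0, 0, 0, 0],
    [-6, 20, 0, 0, 0, 0],
    [-6, 20, 0, 0, 0, 0],
  ],
)

```text
time: 4.7
tool_pos: [0.4379, 0.2042, 0.1271]
ee_rot: [-3.141, 0.0, 1.567]
wrist_force: [-0.2, -0.3, -1.0]
width: 0.0592
finger_force: 30.0
```

send_rows(
  rows=[
    [-6, 20, 0, 0, 0, 0],
    [0, 0, 0, 0, 0, 0],
    [0, 0, 0, 0, 0, 0],
    [0, 0, 0, 0, 0, 0],
  ],
)

```text
time: 5.03
tool_pos: [0.4326, 0.2227, 0.1271]
ee_rot: [-3.141, 0.001, 1.567]
wrist_force: [0.2, 0.2, -1.6]
width: 0.0592
finger_force: 30.0
```

Run:
```python
from geo import *
o=[optics.snapshot(n)[:,:,::-1] for n in("scene","top")]
cv2.imwrite("pics/j2.png",np.hstack([cv2.resize(o[0][80:280,200:400],(400,400)),cv2.resize(o[1][150:350,180:380],(400,400))]))
```

```text
(no output)
```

View pics/j2.png

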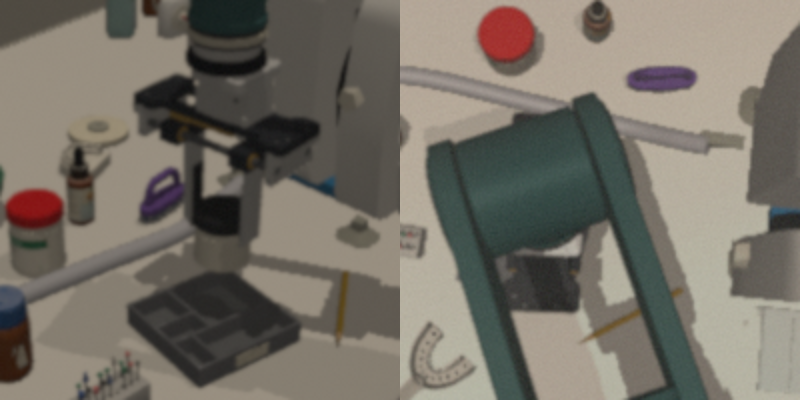

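The jar is held upright above the big compartment, so I'll lower it.

send_rows(
  rows=[
    [0, 0, -20, 0, 0, 0],
    [0, 0, -20, 0, 0, 0],
    [0, 0, -12, 0, 0, 0],
    [0, 0, -6, 0, 0, 0],
    [0, 0, -3, 0, 0, 0],
    [0, 0, -2, 0, 0, 0],
    [0, 0, 0, 0, 0, 0],
    [0, 0, 0, 0, 0, 0],
  ],
)

```text
time: 5.8
tool_pos: [0.4334, 0.2234, 0.0654]
ee_rot: [3.14, -0.001, 1.566]
wrist_force: [0.9, -0.3, -1.7]
width: 0.0594
finger_force: 30.0
```

send_rows(
  rows=[
    [0, 0, -1.5, 0, 0, 0],
    [0, 0, -1, 0, 0, 0],
    [0, 0, -1, 0, 0, 0],
    [0, 0, 0, 0, 0, 0],
    [0, 0, 0, 0, 0, 0],
  ],
)

```text
time: 6.22
tool_pos: [0.4331, 0.2235, 0.0619]
ee_rot: [3.14, -0.0, 1.567]
wrist_force: [-1.0, -0.6, 4.5]
width: 0.0589
finger_force: 30.0
```

send_rows(
  rows=[
    [0, 0, 0, 0, 0, 0],
    [0, 0, 0, 0, 0, 0],
    [0, 0, 0, 0, 0, 0],
    [0, 0, 10, 0, 0, 0],
    [0, 0, 25, 0, 0, 0],
    [0, 0, 35, 0, 0, 0],
    [0, 0, 35, 0, 0, 0],
    [0, 0, 0, 0, 0, 0],
  ],
  grip=80,
)

```text
time: 6.88
tool_pos: [0.4366, 0.2248, 0.1748]
ee_rot: [3.127, -0.005, 1.567]
wrist_force: [1.5, -0.1, 2.0]
width: 0.0803
finger_force: 0.0
```

send_rows(
  rows=[
    [30, -20, 0, 0, 0, 0.055],
    [30, -20, 0, 0, 0, 0],
    [30, -20, 0, 0, 0, 0],
    [30, -20, 0, 0, 0, 0],
    [30, -20, 0, 0, 0, 0],
    [30, -21, 0, 0, 0, 0],
    [0, 0, 0, 0, 0, 0],
    [0, 0, 0, 0, 0, 0],
  ],
  grip=54,
)

```text
time: 7.55
tool_pos: [0.6135, 0.1009, 0.1649]
ee_rot: [-3.14, -0.0, 1.619]
wrist_force: [0.0, 1.0, -0.2]
width: 0.0541
finger_force: 0.0
```

Run:
```python
from geo import *
o=[optics.snapshot(n)[:,:,::-1] for n in("scene","top")]
for n,i in zip(("scene","top"),o): cv2.imwrite(f"pics/raw_{n}1.png",i)
cv2.imwrite("pics/j3.png",np.hstack([cv2.resize(o[0][80:280,200:400],(400,400)),cv2.resize(o[1][140:340,180:380],(400,400))]))
```

```text
(no output)
```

View pics/j3.png

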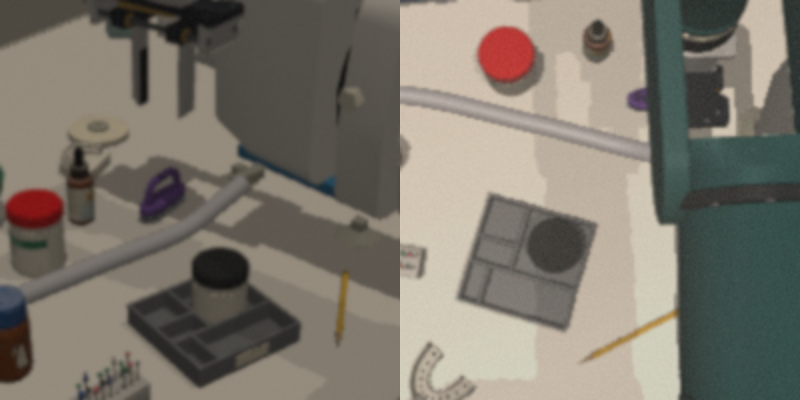

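The squat jar stands in the big compartment, with its lid at about (556,245) in the crop. Next I'll lower onto the brush.

send_rows(
  rows=[
    [0, 0, -25, 0, 0, 0],
    [0, 0, -25, 0, 0, 0],
    [0, 0, -20, 0, 0, 0],
    [0, 0, -16, 0, 0, 0],
    [0, 0, -12, 0, 0, 0],
    [0, 0, -8, 0, 0, 0],
    [0, 0, 0, 0, 0, 0],
    [0, 0, 0, 0, 0, 0],
  ],
)

```text
time: 8.32
tool_pos: [0.6126, 0.1028, 0.0606]
ee_rot: [3.141, -0.0, 1.622]
wrist_force: [0.8, 1.4, -0.1]
width: 0.0539
finger_force: 0.0
```

send_rows(
  rows=[
    [0, 0, 0, 0, 0, 0],
    [0, 0, 0, 0, 0, 0],
    [0, 0, 0, 0, 0, 0],
    [0, 0, 0, 0, 0, 0],
    [0, 0, 0, 0, 0, 0],
    [0, 0, 0, 0, 0, 0],
  ],
  grip=15,
)

```text
time: 8.82
tool_pos: [0.6132, 0.1022, 0.0604]
ee_rot: [3.14, -0.0, 1.622]
wrist_force: [0.0, -0.4, 1.0]
width: 0.0181
finger_force: 28.8
```

Run:
```python
from geo import *
T=cv2.imread("pics/raw_top1.png"); g=cv2.cvtColor(T,cv2.COLOR_BGR2GRAY)
c=big(g<70,(240,240,280,285)); e=cv2.fitEllipse(c); p=plane("top",[e[0]],.066)[0]
print(e,p); a=np.radians(-14.2); d=p[:2]-[.4167,.2522]; print(np.cos(a)*d[0]+np.sin(a)*d[1],-np.sin(a)*d[0]+np.cos(a)*d[1])
```

```text
((257.5059509277344, 262.01788330078125), (25.287336349487305, 26.490751266479492), 50.04290008544922) [0.43304614 0.21961258 0.066     ]
0.023840628048400925 -0.027581894900089218
```

send_rows(
  rows=[
    [0, 0, 0, 0, 0, 0],
    [0, 0, 0, 0, 0, 0],
    [0, 0, 0, 0, 0, 0],
  ],
)

```text
time: 9.07
tool_pos: [0.6131, 0.1023, 0.0603]
ee_rot: [3.141, 0.0, 1.622]
wrist_force: [0.4, -0.6, 1.0]
width: 0.0181
finger_force: 29.0
```

Run:
```python
from geo import *
o=[optics.snapshot(n)[:,:,::-1] for n in("scene","top")]
cv2.imwrite("pics/j4.png",np.hstack([cv2.resize(o[0][120:220,230:330],(400,400),interpolation=2),cv2.resize(o[1][140:240,270:370],(400,400),interpolation=2)]))
```

```text
(no output)
```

View pics/j4.png

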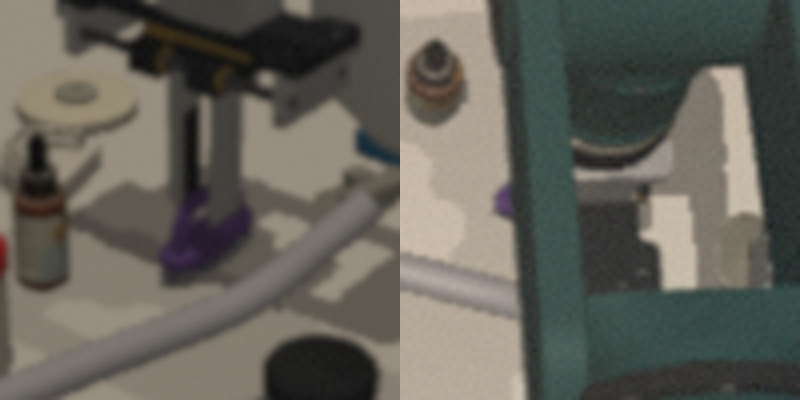

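The fingers hold the brush firmly by its handle, at 18 mm. I'll lift it and carry it over.

send_rows(
  rows=[
    [0, 0, 10, 0, 0, 0],
    [0, 0, 20, 0, 0, 0],
    [0, 0, 25, 0, 0, 0],
    [0, 0, 25, 0, 0, 0],
    [0, 0, 20, 0, 0, 0],
    [0, 0, 10, 0, 0, 0],
    [0, 0, 0, 0, 0, 0],
  ],
)

```text
time: 9.75
tool_pos: [0.614, 0.1024, 0.1736]
ee_rot: [3.136, -0.0, 1.622]
wrist_force: [0.3, 0.1, -0.8]
width: 0.018
finger_force: 28.8
```

send_rows(
  rows=[
    [-20, 12, 0, 0, 0, 0],
    [-30, 19, 0, 0, 0, -0.06],
    [-32, 20, 0, 0, 0, -0.06],
    [-35, 22, 0, 0, 0, -0.06],
    [-35, 22, 0, 0, 0, -0.06],
    [-35, 22, 0, 0, 0, -0.059],
    [-30, 19, 0, 0, 0, 0],
    [-20, 12, 0, 0, 0, 0],
  ],
)

```text
time: 10.42
tool_pos: [0.3718, 0.251, 0.168]
ee_rot: [-3.138, 0.002, 1.325]
wrist_force: [-0.7, 0.2, -1.4]
width: 0.0176
finger_force: 28.8
```

send_rows(
  rows=[
    [0, 0, 0, 0, 0, 0],
    [0, 0, 0, 0, 0, 0],
    [0, 0, 0, 0, 0, 0],
    [0, 0, 0, 0, 0, 0],
  ],
)

```text
time: 10.75
tool_pos: [0.3763, 0.2496, 0.1693]
ee_rot: [-3.141, 0.001, 1.321]
wrist_force: [0.5, 1.3, -0.4]
width: 0.0182
finger_force: 28.8
```

Run:
```python
from geo import *
o=[optics.snapshot(n)[:,:,::-1] for n in("scene","top")]
for n,i in zip(("scene","top"),o): cv2.imwrite(f"pics/raw_{n}2.png",i)
cv2.imwrite("pics/j5.png",np.hstack([cv2.resize(o[0][150:280,240:370],(400,400),interpolation=2),cv2.resize(o[1][200:330,190:320],(400,400),interpolation=2)]))
```

```text
(no output)
```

View pics/j5.png

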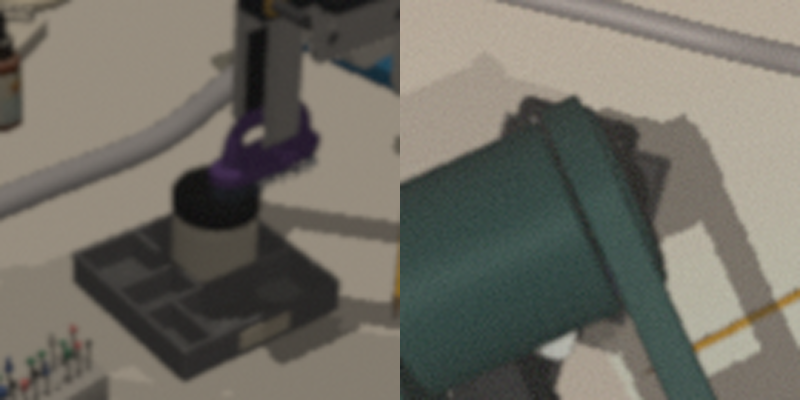

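Run:
```python
from geo import *
I=cv2.imread("pics/raw_scene2.png"); b,g,r=[I[...,i].astype(int) for i in range(3)]
c=big((b-g)>12,(300,180,352,215)).reshape(-1,2); l=c[c[:,0].argmin()];rr=c[c[:,0].argmax()];print(l,rr)
for z in (.125,.13,.135):
    P=plane("scene",np.array([l,rr]),z)[:,:2]; d=P[0]-P[1]; print(z,P,P.mean(0),np.linalg.norm(d),np.degrees(np.arctan2(-d[0],d[1])))
# same procedure on the initial picture, z .02
I=cv2.imread("pics/scene0.png"); b,g,r=[I[...,i].astype(int) for i in range(3)]
c=big((b-g)>12,(258,155,302,200)).reshape(-1,2); l=c[c[:,0].argmin()];rr=c[c[:,0].argmax()];print(l,rr)
P=plane("scene",np.array([l,rr]),.021)[:,:2]; d=P[0]-P[1]; print(P,P.mean(0),np.linalg.norm(d),np.degrees(np.arctan2(-d[0],d[1])))
```

```text
[308 204] [342 195]
0.125 [[0.39956835 0.27377547]
 [0.36887785 0.20490493]] [0.3842231 0.2393402] 0.0753993220027642 -24.019000778383262
0.13 [[0.39496792 0.27989198]
 [0.36456531 0.21166749]] [0.37976662 0.24577974] 0.07469203688458692 -24.01900077838332
0.135 [[0.39036749 0.2860085 ]
 [0.36025277 0.21843005]] [0.37531013 0.25221927] 0.0739847517664096 -24.019000778383298
[270 183] [291 175]
[[0.62289863 0.13330188]
 [0.60900349 0.07000411]] [0.61595106 0.10165299] 0.06480495765719359 -12.381189725250952
```

send_rows(
  rows=[
    [0, 1.5, -20, 0, 0, 0],
    [0, 0, -25, 0, 0, 0],
    [0, 0, -20, 0, 0, 0],
    [0, 0, -10, 0, 0, 0],
    [0, 0, -5, 0, 0, 0],
    [0, 0, 0, 0, 0, 0],
    [0, 0, 0, 0, 0, 0],
    [0, 0, 0, 0, 0, 0],
  ],
)

```text
time: 11.52
tool_pos: [0.3768, 0.2522, 0.0915]
ee_rot: [3.139, -0.002, 1.323]
wrist_force: [-0.0, 0.6, -0.8]
width: 0.0179
finger_force: 28.8
```

Run:
```python
from geo import *
o=[optics.snapshot(n)[:,:,::-1] for n in("scene","top")]
for n,i in zip(("scene","top"),o): cv2.imwrite(f"pics/raw_{n}3.png",i)
cv2.imwrite("pics/j6.png",np.hstack([cv2.resize(o[0][170:270,255:355],(500,500),interpolation=2),cv2.resize(o[1][215:315,195:255],(300,500),interpolation=2)]))
```

```text
(no output)
```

View pics/j6.png

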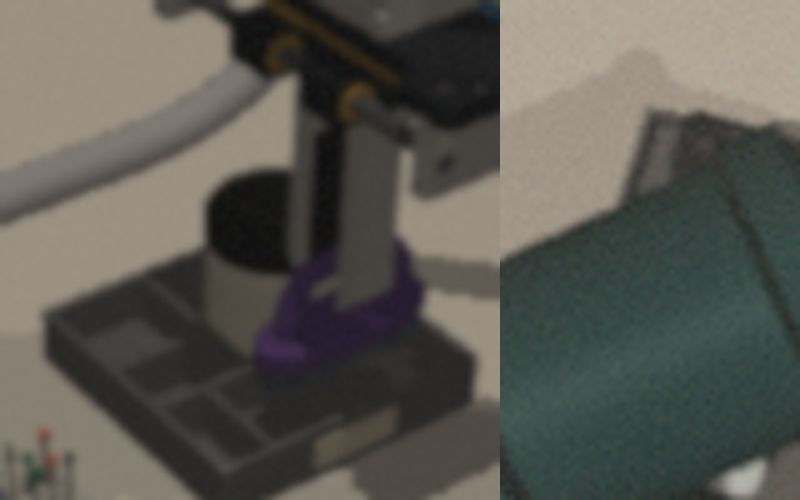

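Run:
```python
from geo import *
P=plane("scene",np.array([[306,241],[340,229.8]]),.051)[:,:2]
a=np.radians(-14.2); ux=np.array([np.cos(a),np.sin(a)]); uy=np.array([-np.sin(a),np.cos(a)])
for z in(.047,.051,.055):
    P=plane("scene",np.array([[306,241],[340,229.8]]),z)[:,:2]; d=P-[.3768,.2522]; print(z,d@ux,d@uy)
m=optics.camera_model("scene"); f=210/np.tan(np.radians(m["vertical_fov"]/2)); K=np.array([[f,0,m["cx"]],[0,f,m["cy"]],[0,0,1]])
X=[[*(np.array([.3768,.2522])+uy*s+ux*q),z] for s,q,z in((.043,0,.05),(-.043,0,.05),(.035,.012,.05),(.035,-.012,.05))]
print(cv2.projectPoints(np.array(X),cv2.Rodrigues(m["R"])[0],m["t"],K,np.array([m["k1"],0,0,0.]))[0].reshape(-1,2))
```

```text
0.047 [ 0.00683581 -0.00324176] [ 0.03621635 -0.0429842 ]
0.051 [ 0.00274136 -0.00727023] [ 0.03950333 -0.03917874]
0.055 [-0.00135308 -0.0112987 ] [ 0.04279031 -0.03537328]
[[305.41884377 242.73694869]
 [339.05546571 227.83136645]
 [304.93543221 238.26836197]
 [312.46170261 244.38033659]]
```

The brush sits centred over the long compartment, to within 1–2 mm, so I'll lower it.

send_rows(
  rows=[
    [0, 0, -8, 0, 0, 0],
    [0, 0, -8, 0, 0, 0],
    [0, 0, -4, 0, 0, 0],
    [0, 0, -3, 0, 0, 0],
    [0, 0, 0, 0, 0, 0],
    [0, 0, 0, 0, 0, 0],
  ],
)

```text
time: 12.12
tool_pos: [0.3755, 0.2517, 0.0666]
ee_rot: [-3.141, 0.001, 1.323]
wrist_force: [-0.1, -0.1, -0.7]
width: 0.0181
finger_force: 28.8
```

send_rows(
  rows=[
    [0, 0, -1.5, 0, 0, 0],
    [0, 0, -1, 0, 0, 0],
    [0, 0, 0, 0, 0, 0],
    [0, 0, 0, 0, 0, 0],
  ],
)

```text
time: 12.45
tool_pos: [0.3758, 0.2518, 0.0646]
ee_rot: [3.141, -0.0, 1.323]
wrist_force: [-0.4, 0.0, -1.2]
width: 0.0179
finger_force: 28.8
```

send_rows(
  rows=[
    [0, 0, -1, 0, 0, 0],
    [0, 0, 0, 0, 0, 0],
    [0, 0, 0, 0, 0, 0],
  ],
)

```text
time: 12.7
tool_pos: [0.3761, 0.2519, 0.0642]
ee_rot: [3.141, -0.001, 1.323]
wrist_force: [-0.3, 0.1, 4.0]
width: 0.0182
finger_force: 29.2
```

send_rows(
  rows=[
    [0, 0, 0, 0, 0, 0],
    [0, 0, 0, 0, 0, 0],
    [0, 0, 10, 0, 0, 0],
    [0, 0, 20, 0, 0, 0],
    [0, 0, 30, 0, 0, 0],
    [0, 0, 30, 0, 0, 0],
    [0, 0, 22, 0, 0, 0],
    [0, 0, 0, 0, 0, 0],
  ],
  grip=30,
)

```text
time: 13.37
tool_pos: [0.3784, 0.2532, 0.1818]
ee_rot: [3.133, -0.007, 1.323]
wrist_force: [0.9, -0.4, 0.1]
width: 0.03
finger_force: 0.0
```

send_rows(
  rows=[
    [38, -9, 0, 0, 0, 0.062],
    [38, -9, 0, 0, 0, 0.062],
    [38, -9, 0, 0, 0, 0.062],
    [38, -9, 0, 0, 0, 0.062],
    [38, -9, 0, 0, 0, 0],
    [38, -9, 0, 0, 0, 0],
    [38, -9, 0, 0, 0, 0],
    [36, -8, 0, 0, 0, 0],
  ],
  grip=60,
)

```text
time: 14.03
tool_pos: [0.6791, 0.1798, 0.1739]
ee_rot: [-3.14, 0.0, 1.57]
wrist_force: [0.8, 0.8, 0.5]
width: 0.06
finger_force: 0.0
```

send_rows(
  rows=[
    [0, 0, 0, 0, 0, 0],
    [0, 0, 0, 0, 0, 0],
    [0, 0, 0, 0, 0, 0],
    [0, 0, 0, 0, 0, 0],
  ],
)

```text
time: 14.37
tool_pos: [0.6765, 0.1814, 0.176]
ee_rot: [-3.141, -0.0, 1.572]
wrist_force: [-0.2, -0.5, 0.8]
width: 0.0604
finger_force: 0.0
```

Run:
```python
from geo import *
o=[optics.snapshot(n)[:,:,::-1] for n in("scene","top")]
for n,i in zip(("scene","top"),o): cv2.imwrite(f"pics/raw_{n}4.png",i)
cv2.imwrite("pics/j7.png",np.hstack([cv2.resize(o[0][90:280,180:370],(400,400),interpolation=2),cv2.resize(o[1][130:320,180:370],(400,400),interpolation=2)]))
```

```text
(no output)
```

View pics/j7.png

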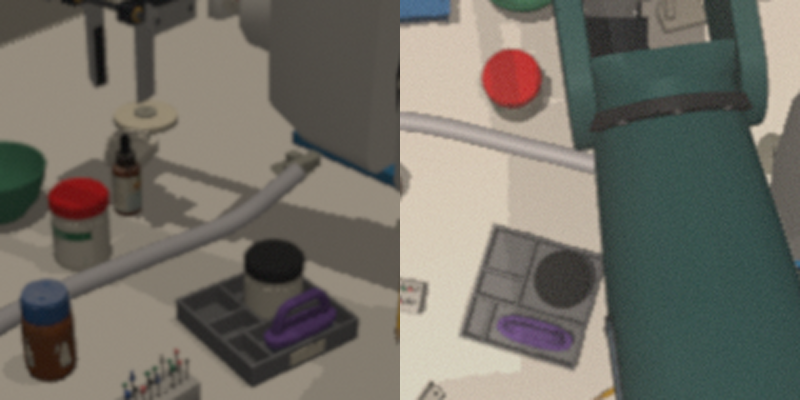

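The brush is upright in the long compartment, and the jar is still in place. Next is the dropper.

send_rows(
  rows=[
    [1, 0, -25, 0, 0, 0],
    [0, 0, -30, 0, 0, 0],
    [0, 0, -25, 0, 0, 0],
    [0, 0, -20, 0, 0, 0],
    [0, 0, -12, 0, 0, 0],
    [0, 0, -5, 0, 0, 0],
    [0, 0, 0, 0, 0, 0],
    [0, 0, 0, 0, 0, 0],
  ],
)

```text
time: 15.13
tool_pos: [0.6793, 0.1812, 0.0603]
ee_rot: [3.139, -0.0, 1.571]
wrist_force: [0.9, -0.1, 0.0]
width: 0.0601
finger_force: 0.0
```

send_rows(
  rows=[
    [0, 0, 0, 0, 0, 0],
    [0, 0, 0, 0, 0, 0],
    [0, 0, 0, 0, 0, 0],
    [0, 0, 0, 0, 0, 0],
    [0, 0, 0, 0, 0, 0],
    [0, 0, 0, 0, 0, 0],
    [0, 0, 0, 0, 0, 0],
  ],
  grip=15,
)

```text
time: 15.72
tool_pos: [0.679, 0.1808, 0.0591]
ee_rot: [3.141, -0.0, 1.571]
wrist_force: [-0.3, -0.1, 1.3]
width: 0.0314
finger_force: 29.9
```

send_rows(
  rows=[
    [0, 0, 10, 0, 0, 0],
    [0, 0, 20, 0, 0, 0],
    [0, 0, 30, 0, 0, 0],
    [0, 0, 25, 0, 0, 0],
    [0, 0, 10, 0, 0, 0],
    [0, 0, 0, 0, 0, 0],
  ],
)

```text
time: 16.22
tool_pos: [0.6806, 0.1811, 0.1582]
ee_rot: [3.134, -0.001, 1.571]
wrist_force: [0.0, 0.7, -0.6]
width: 0.0312
finger_force: 29.9
```

send_rows(
  rows=[
    [-20, 10, 0, 0, 0, 0],
    [-30, 14, 0, 0, 0, 0],
    [-30, 14, 0, 0, 0, 0],
    [-32, 14, 0, 0, 0, 0],
    [-32, 14, 0, 0, 0, 0],
    [-30, 14, 0, 0, 0, 0],
    [-26, 12, 0, 0, 0, 0],
    [-16, 8, 0, 0, 0, 0],
  ],
)

```text
time: 16.88
tool_pos: [0.4589, 0.2812, 0.1512]
ee_rot: [-3.137, 0.001, 1.572]
wrist_force: [-0.2, -1.1, -0.6]
width: 0.0314
finger_force: 29.9
```

send_rows(
  rows=[
    [0, 0, 0, 0, 0, 0],
    [0, 0, 0, 0, 0, 0],
    [0, 0, 0, 0, 0, 0],
    [0, 0, 0, 0, 0, 0],
  ],
)

```text
time: 17.22
tool_pos: [0.4635, 0.2801, 0.1527]
ee_rot: [-3.141, 0.001, 1.57]
wrist_force: [-0.3, 0.6, -0.0]
width: 0.0316
finger_force: 29.9
```

Run:
```python
from geo import *
o=[optics.snapshot(n)[:,:,::-1] for n in("scene","top")]
cv2.imwrite("pics/j8.png",np.hstack([cv2.resize(o[0][130:270,220:360],(420,420),interpolation=2),cv2.resize(o[1][200:320,190:290],(350,420),interpolation=2)]))
```

```text
(no output)
```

View pics/j8.png

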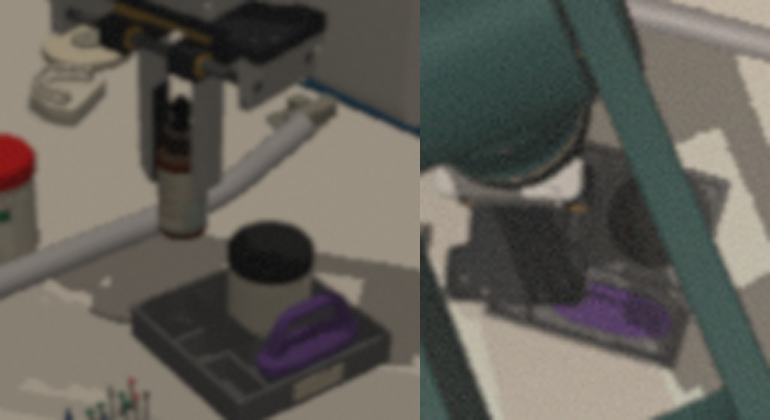

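The dropper hangs upright over the smaller square compartment, and nothing is in its way. Lowering.

send_rows(
  rows=[
    [0, 0, -20, 0, 0, 0],
    [0, 0, -25, 0, 0, 0],
    [0, 0, -20, 0, 0, 0],
    [0, 0, -12, 0, 0, 0],
    [0, 0, -6, 0, 0, 0],
    [0, 0, -3, 0, 0, 0],
    [0, 0, 0, 0, 0, 0],
    [0, 0, 0, 0, 0, 0],
  ],
)

```text
time: 17.98
tool_pos: [0.4636, 0.2811, 0.0687]
ee_rot: [3.14, -0.001, 1.571]
wrist_force: [0.2, 0.0, -0.3]
width: 0.0313
finger_force: 29.9
```

send_rows(
  rows=[
    [0, 0, -1, 0, 0, 0],
    [0, 0, -1, 0, 0, 0],
    [0, 0, 0, 0, 0, 0],
    [0, 0, 0, 0, 0, 0],
  ],
)

```text
time: 18.32
tool_pos: [0.4629, 0.2809, 0.0659]
ee_rot: [3.141, -0.0, 1.571]
wrist_force: [-0.5, 0.7, -0.0]
width: 0.0315
finger_force: 29.9
```

send_rows(
  rows=[
    [0, 0, -1, 0, 0, 0],
    [0, 0, -1, 0, 0, 0],
    [0, 0, -0.7, 0, 0, 0],
    [0, 0, 0, 0, 0, 0],
    [0, 0, 0, 0, 0, 0],
  ],
)

```text
time: 18.73
tool_pos: [0.4627, 0.2808, 0.0631]
ee_rot: [3.141, -0.0, 1.571]
wrist_force: [-0.4, 0.1, 1.2]
width: 0.0313
finger_force: 29.9
```

send_rows(
  rows=[
    [0, 0, -0.7, 0, 0, 0],
    [0, 0, 0, 0, 0, 0],
    [0, 0, 0, 0, 0, 0],
  ],
)

```text
time: 18.98
tool_pos: [0.4628, 0.2809, 0.063]
ee_rot: [3.141, -0.0, 1.571]
wrist_force: [-2.9, -0.8, 4.3]
width: 0.0314
finger_force: 30.0
```

send_rows(
  rows=[
    [0, 0, 0, 0, 0, 0],
    [0, 0, 0, 0, 0, 0],
    [0, 0, 0, 0, 0, 0],
    [0, 0, 10, 0, 0, 0],
    [0, 0, 20, 0, 0, 0],
    [0, 0, 25, 0, 0, 0],
    [0, 0, 30, 0, 0, 0],
    [0, 0, 30, 0, 0, 0],
  ],
  grip=50,
)

```text
time: 19.65
tool_pos: [0.4623, 0.2806, 0.1783]
ee_rot: [-3.141, 0.0, 1.571]
wrist_force: [0.4, 0.0, 0.4]
width: 0.05
finger_force: 0.0
```

send_rows(
  rows=[
    [0, 0, 30, 0, 0, 0],
    [30, -5, 20, 0, 0, 0],
    [35, -10, 10, 0, 0, 0],
    [35, -15, 0, 0, 0, 0],
    [35, -15, 0, 0, 0, 0],
    [25, -10, 0, 0, 0, 0],
    [0, 0, 0, 0, 0, 0],
    [0, 0, 0, 0, 0, 0],
  ],
)

```text
time: 20.32
tool_pos: [0.6235, 0.2248, 0.2362]
ee_rot: [-3.14, 0.0, 1.569]
wrist_force: [0.3, -1.3, 0.3]
width: 0.0503
finger_force: 0.0
```

Run:
```python
from geo import *
o=[optics.snapshot(n)[:,:,::-1] for n in("scene","top")]
for n,i in zip(("scene","top"),o): cv2.imwrite(f"pics/raw_{n}5.png",i)
cv2.imwrite("pics/j9.png",np.hstack([cv2.resize(o[0][140:300,180:360],(450,400),interpolation=2),cv2.resize(o[1][150:310,140:280],(350,400),interpolation=2)]))
```

```text
(no output)
```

View pics/j9.png

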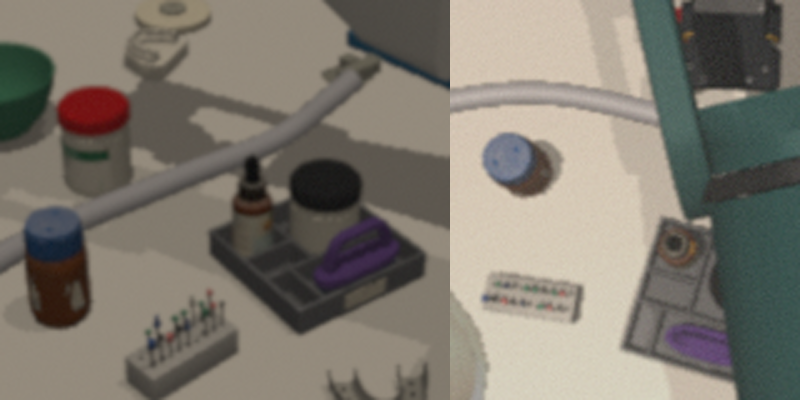

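Run:
```python
from geo import *
a=np.radians(-14.2); ux=np.array([np.cos(a),np.sin(a)]); uy=np.array([-np.sin(a),np.cos(a)])
def loc(p): d=np.array(p)[:2]-[.4167,.2522]; return (d@ux).round(4),(d@uy).round(4)
I=cv2.imread("pics/raw_top4.png"); b,g,r=[I[...,i].astype(int) for i in range(3)]
c=big((b-g)>12,(210,270,280,310)); R=cv2.minAreaRect(c); print("brush",R,[loc(plane("top",[R[0]],z)[0]) for z in(.02,.026,.035)])
bt=[[230.2,247.7]]; bs=[[180+252/2.5-.3,140+160/2.5-.3]]; t=tri(bt,bs)[0]; print("bulb",t,loc(t),loc(plane("top",bt,.104)[0]))
```

```text
brush ((243.40567016601562, 287.8301696777344), (36.675262451171875, 12.911890983581543), 15.945395469665527) [(np.float64(-0.0384), np.float64(-0.0112)), (np.float64(-0.0383), np.float64(-0.0115)), (np.float64(-0.0383), np.float64(-0.0121))]
bulb [0.46084806 0.27893898 0.10158833 0.00518655] (np.float64(0.0362), np.float64(0.0368)) (np.float64(0.0344), np.float64(0.0345))
```

All three are within tolerance: the brush at (-38,-11) and the dropper near (36,37), in caddy mm. Handing in.

```bash
python3 -c "
from bench import ticket
print(ticket.close_job())"
```

```text
the job is handed in; nothing more can be done
None
```

I packed the squat jar, dropper bottle and brush upright in their caddy compartments, left the tall jar, round bottle and bur stand where they were, and handed the job in at about 20 s; no verdict came back.

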